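# Draw the red lock pin of the moulding jig and park it in the rack

## Task

Free the jig's red-pinned clamp: draw the red lock pin straight out of its leaning bore and park it in either notch of the yellow rack, shank pushed to the closed end of the notch and collar resting flat on the plate, so that it hangs upright. Let go of it there; leave the blue pin in its bore and do not disturb the other things on the bench.

Things in the scene. Friction and masses are not known exactly. Their poses are not given: they have to be found in the camera images.
- red_pin: Loose round lock pin, about 110 g. Origin on its axis under the collar, z from shank to grip. Above: steel collar 30 mm dia, 5 mm thick, then red grip 24 mm dia from 5 to 46 mm (bevelled from 42). Below: shank 12 mm dia, 45 mm long, bevelled tip. Starts in one of the lock block's bores, collar on its face; only its weight and light friction hold it.
- blue_pin: The same pin with a blue grip, in the other bore; it stays there.
- red_pin_tip (a point): Tip of the red pin's shank, 45 mm below its origin along its axis.
- jig: Fixed moulding jig, placed differently each time. Origin on the table under the middle of the lock block's face. x points from the lock block to the mould (grey base, orange shell, two aluminium clamp bars; x = 23 to 213 mm, y = -145 to 145 mm, top at z = 98 mm); y runs along the row of bores.
- lock_block: Grey block on the jig's robot side, 44 x 180 x 40 mm, leaning 35 degrees: its z axis is the outward direction of both bores, up and to the jig's -x. Origin in the middle of its sloping upper face, 75 mm above the table. Through bores, 14.5 mm dia, 40 mm long, open there at y = -50 and +50 mm (which pin is where varies). Only the pins stand before this face.
- rack: Fixed yellow rack, placed differently each time. Origin on the table; x from notch mouths to closed ends, z up. Level plate 6 mm thick (150 mm wide in y, x = -30 to 56 mm), upper face 75 mm above the table, two notches in its front (-x) edge, 80 mm apart; under it free room down to a 10 mm foot plate (x = -5 to 65 mm) and a wall at x = 44 to 56 mm.
- notch_left (a point): Parking place in the notch at the rack's +y side: axis of a pin whose shank touches the closed end, at the plate's upper face; axes as the rack's. The notch is 17.5 mm wide and runs 30 mm from here towards -x to the front edge; its mouth flares to 33.5 mm over the last 8 mm. The closed end is a rigid stop.
- notch_right (a point): The same for the notch at the rack's -y side.
- tape_roll: Bystander: yellow roll of tape lying flat, 80 mm in diameter, 25 mm high. Origin under its centre.
- brush: Bystander: brush 200 mm long lying on the bench, x along it.
- wrench: Bystander: wrench 170 mm long lying on the bench, x along it.
- resin_cup: Bystander: white cup, 70 mm in diameter, 85 mm high. Origin under its centre.
- hardener: Bystander: amber bottle, 60 mm in diameter, 150 mm high. Origin under its centre.
Mind the look-alikes: they are no part of the job. What is shaped like the red_pin but green is not meant.

How it is judged (in metres and radians):
On the way:
1. the red pin is drawn clear of its bore, held in the fingers (z of red_pin_tip in the frame of lock_block above 0.002 m and contact force between the fingers and red_pin above 1 N), for 0.05 s.
At the end, for the whole second after the job is handed in: The red pin hangs upright (within 0.1 rad) in one of the notches, its axis within 8 mm of the parking place, collar on the plate (its underside from 3 mm below to 4 mm above the plate's upper face), at rest and released; the blue pin is within 10 mm of where it was (((horizontal distance between red_pin and notch_left below 0.008 m and z of red_pin in the frame of notch_left between -0.003 and 0.004 m) or (horizontal distance between red_pin and notch_right below 0.008 m and z of red_pin in the frame of notch_right between -0.003 and 0.004 m)) and angle between red_pin's own z axis and vertical below 0.1 rad and linear speed of red_pin below 0.01 m/s and distance of blue_pin from where it was at the start of the episode below 0.01 m); the robot touches nothing.
It fails at once if another loose thing on the bench is shifted more than 30 mm (distance of any of tape_roll, brush, wrench, resin_cup, hardener from where it was at the start of the episode above 0.03 m).
It fails at once if the blue pin is shifted more than 20 mm (distance of blue_pin from where it was at the start of the episode above 0.02 m).
It also fails if it takes over 50 s, if anything falls off the work surface, if the arm or the gripper's body presses on something with over 40 N, if the wrist force passes 120 N, or if a joint passes its speed limit or range.

## Robot

A 6-joint arm with a two-finger parallel gripper is mounted at the origin on the work surface. World frame = base frame: x ahead of the robot, y to its left, z up, the work surface at z = 0. Lengths are in mm, angles in rad, forces in N, time in s.
With the tool pointing down it reaches from about 350 to 975 mm from the base axis. Payload 7.1 kg.
Tool frame: the origin (TCP) lies midway between the tips of the shut fingers; the grasp point (between the pads) lies 19 mm behind it (ctrl.hold_point_z is the distance from the TCP to the grasp point, in mm); x points along the fingers, y is the direction in which the jaws open and shut, and the axes are right-handed (so a half turn about x gives the same grasp; the last joint's range is limited). The gripper opens to 88 mm and grips with 3 to 60 N. Pads are 20 mm wide; open, the fingers measure 115 mm over their backs; the gripper's body (75 mm by 178 mm) begins 61 mm behind the grasp point.
Start: joints at [1.15, 0.423, 1.63, -0, 1.089, -0.019], TCP at [244.39, 575.22, 187.375] pointing down, gripper open.
Joint ranges: [-3, 3], [-0.9, 2.11], [0.09, 2.58], [-1.31, 4.45], [0.11, 2.69], [-2.54, 2.54]. Speed limits (rad/s): [2.39, 2.39, 3.01, 3.14, 3.14, 3.14].

## Interface

Orientations are given as a rotation vector (axis times angle).
In Python, from workcell import ctrl, get_image, calibration gives the robot as it stands.
- The arm moves only by the tool move_arm, never from a script. Its argument "rows" is a list of rows, each a list of 5 numbers: the shift along the world's x, y, z in mm, then the turn about the world's z in rad, then the closure, from -1 (fully open) to 1 (shut). In form: [[tx, ty, tz, roll, jaw], ...]. A call has 1 to 12 rows; each row is the pose to reach, as a shift and turn from the pose measured when the call began; what a row does not reach only later rows make up. A row lasts 1/8 s, in which the tool goes at most 62.5 mm and 10.7 degrees, less where a joint would pass 70% of its speed; a pose out of reach is approached as far as the arm can. A call with a gripper value outside its range is refused whole. The fingers move at their own pace and stop on an object; the grip force is fixed at half the most. Time passes only in rows, so rows that repeat a pose let the fingers close. It gives the time, the measured TCP pose, the force and the opening at its end, in the units of the state.
- ctrl.get_obs(): the state, without advancing time (a new reading comes with each control period).
- get_image(name): name is "side" or "top"; returns the picture (400x640x3 uint8, blue, green, red); there is no depth.
- calibration(name): a dict with "fx", "fy", "cx", "cy" (pixels), "D" ([k1, k2, p1, p2, k3] as OpenCV has them; the pictures are not rectified), "view" (4x4, takes a point from world to camera coordinates). Camera axes: x right, y up, looking along -z (the intrinsics and any distortion apply to the point x, -y, -z); pixel columns grow to the right and rows downward; lengths in mm; the calibration is good to about 2 mm. A picture is of the moment at which its call begins. calibration takes no time and is no camera call.
- ctrl.close_job(): hands the job in, once; it reports no verdict.
The state is a dict: "t": time; "qpos": joint angles; "qvel": joint speeds; "joint_torque": joint torques, N m; "ee_pos": TCP position; "orientation": TCP orientation; "ft_force": force on the tool from outside, world axes, zero at the start; "moment": the same for the moment, N m; "width": finger opening in mm.
Only numpy, scipy, OpenCV 4.12 (cv2) and the standard library are available. Lean on these libraries where they do the work, as an engineer would, in place of code of your own. Each camera call takes 0.05 s, during which the arm holds its last target.

## Working session

There is one attempt and no reset: what is moved stays moved. The work goes in short steps, Python scripts to look and compute and a tool call to move; the robot and the scene stay as the last step left them, time stands still between calls to the robot, and variables do not carry over. Pictures are saved under pics/ and viewed, and the job is handed in when it is done.

Besides the shell and the picture viewer there is one more tool, called after "Request:" as name(argument=value, ...) on one line, values as JSON. move_arm: Moves the arm, as the interface text tells. Its arguments: {"type":"object","properties":{"rows":{"type":"array"}},"required":["rows"]}

```bash
mkdir -p pics; python3 - <<'E'
from workcell import ctrl,get_image,calibration
import cv2,numpy as np
for n in("top","side"):
    cv2.imwrite(f"pics/{n}0.png",get_image(n)); c=calibration(n); print(n,c)
print(ctrl.get_obs(),ctrl.hold_point_z)
E
```

```text
top {'fx': 433.53876963268334, 'fy': 433.53876963268334, 'cx': 316.8527692616245, 'cy': 200.72357022425106, 'D': array([0.03880421, 0.        , 0.        , 0.        , 0.        ]), 'view': array([[-1.55903935e-02, -9.99873336e-01,  3.20179281e-03,
         1.10696427e+02],
       [ 9.81337485e-01, -1.46874129e-02,  1.91731638e-01,
        -5.64828719e+02],
       [-1.91660326e-01,  6.13121098e-03,  9.81442167e-01,
        -1.16563698e+03],
       [ 0.00000000e+00,  0.00000000e+00,  0.00000000e+00,
         1.00000000e+00]])}
side {'fx': 379.8595365664174, 'fy': 379.8595365664174, 'cx': 317.5265455659573, 'cy': 192.7481397114964, 'D': array([0.01866987, 0.        , 0.        , 0.        , 0.        ]), 'view': array([[ 9.73980014e-01, -2.26623955e-01, -2.12501910e-03,
        -5.09780814e+02],
       [ 1.63824501e-01,  6.97540775e-01,  6.97566054e-01,
        -2.29577235e+02],
       [-1.56602890e-01, -6.79763525e-01,  7.16517330e-01,
        -9.63497711e+02],
       [ 0.00000000e+00,  0.00000000e+00,  0.00000000e+00,
         1.00000000e+00]])}
{'t': 0.1, 'qpos': array([ 1.14999121e+00,  4.23735116e-01,  1.63057730e+00, -6.69037747e-06,
        1.08862549e+00, -1.90119582e-02]), 'qvel': array([ 8.34657168e-04, -1.94631078e-03, -7.36745759e-04, -1.29887339e-05,
        1.03107364e-04, -1.66815687e-03]), 'joint_torque': array([-6.90325469e-04, -5.45611668e+01, -2.74324554e+01,  6.45644940e-02,
        1.87712983e-02,  1.71677840e-05]), 'ee_pos': array([244.18384313, 574.74147234, 186.71202272]), 'orientation': array([ 0.31415536,  1.5480082 , -0.31623111]), 'ft_force': array([ 0.37975709,  0.32961692, -0.76077064]), 'moment': array([-0.00860193, -0.00578133, -0.02183312]), 'width': 87.8359697415464} 18.700000000000003
```

View pics/top0.png

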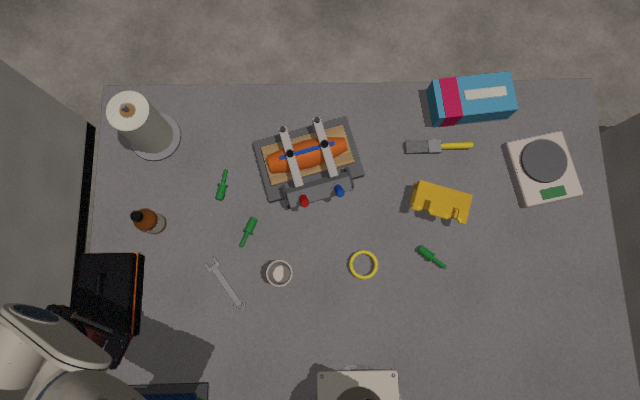

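View pics/side0.png

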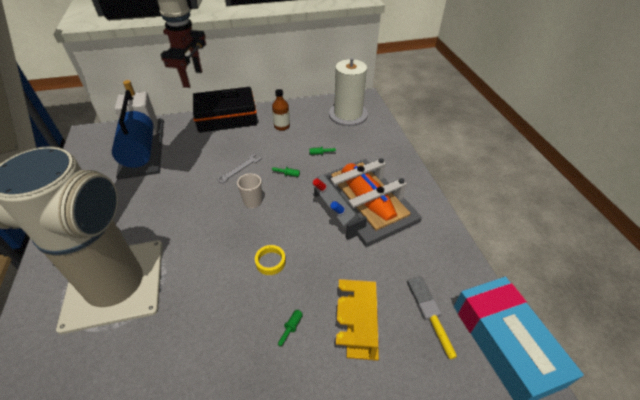

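The top picture shows the jig at about (310,165), with a red grip at (304,201) and a blue one at (339,191). The yellow rack is at (441,201), its notches facing down the picture, and there are green look-alikes at (222,184), (249,232) and (431,257). The only red-gripped pin is at (304,201), in the lock block. I'll confirm that with crops.

```bash
python3 - <<'E'
import cv2,numpy as np
a=cv2.imread("pics/top0.png");b=cv2.imread("pics/side0.png")
f=lambda im,x,y,w,h,s:cv2.resize(im[y:y+h,x:x+w],None,fx=s,fy=s,interpolation=cv2.INTER_CUBIC)
r=lambda p,q:np.hstack([p,q])
cv2.imwrite("pics/c1.png",np.vstack([r(f(a,270,170,100,70,4),f(b,300,165,100,70,4)),r(f(a,395,170,100,70,4),f(b,310,270,100,100,4)[:280])]))
cv2.imwrite("pics/c2.png",r(f(a,405,175,75,55,5),f(b,325,270,65,92,6)[:275]) if 0 else f(b,325,270,65,92,6))
cv2.imwrite("pics/c3.png",f(a,400,172,80,60,9))
E
```

```text
(no output)
```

View pics/c1.png

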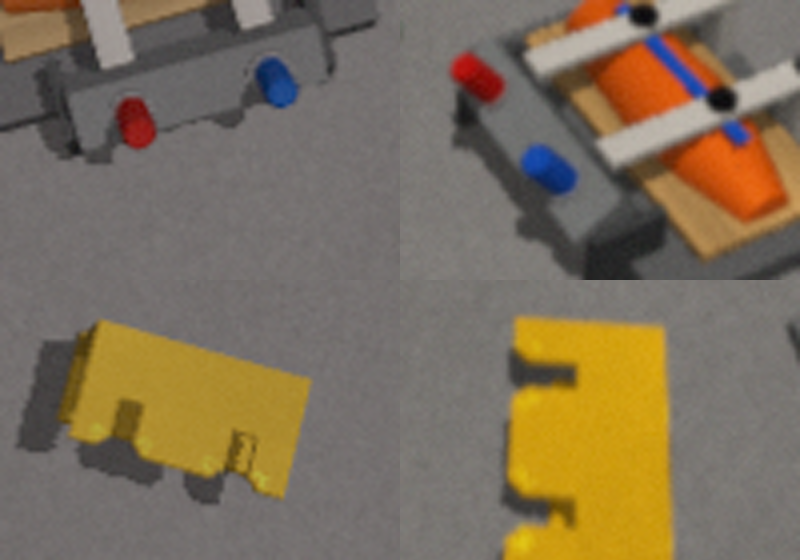

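View pics/c2.png

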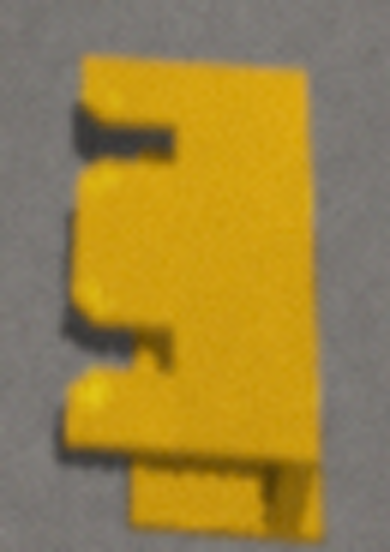

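View pics/c3.png

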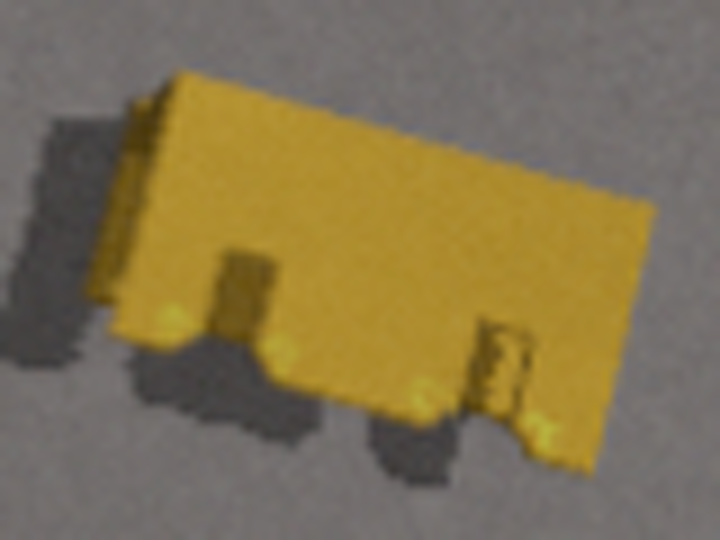

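```bash
cat > h.py <<'E'
import cv2,numpy as np
from workcell import calibration
C={n:calibration(n) for n in("top","side")}
def ray(n,p):
    c=C[n];K=np.array([[c["fx"],0,c["cx"]],[0,c["fy"],c["cy"]],[0,0,1]])
    u=cv2.undistortPoints(np.array([[p]],float),K,c["D"])[0,0]
    R=c["view"][:3,:3];t=c["view"][:3,3]
    d=R.T@np.array([u[0],-u[1],-1]);return -R.T@t,d/np.linalg.norm(d)
def plane(n,p,z):
    o,d=ray(n,p);return o+d*(z-o[2])/d[2]
def tri(pt,ps):
    a,d=ray("top",pt);b,e=ray("side",ps)
    s=np.linalg.lstsq(np.c_[d,-e],b-a,rcond=None)[0]
    p,q=a+s[0]*d,b+s[1]*e;return (p+q)/2,np.linalg.norm(p-q)
def cen(im,col):
    h=cv2.cvtColor(im,cv2.COLOR_BGR2HSV);H,S,V=cv2.split(h)
    m=((H<5)|(H>172)) if col=="red" else (H>105)&(H<125)
    m=(m&(S>150)&(V>50)).astype(np.uint8)
    n,l,st,c=cv2.connectedComponentsWithStats(m);return [(c[i].round(2),st[i,4],st[i,:4]) for i in range(1,n) if st[i,4]>25]
E
python3 - <<'E'
from h import *
np.set_printoptions(precision=1,suppress=True)
a=cv2.imread("pics/top0.png");b=cv2.imread("pics/side0.png")
for n,i in(("top",a),("side",b)):
  for c in("red","blue"):print(n,c,cen(i,c))
T=[(110,335),(182,72),(655,207),(590,473)];S=[(83,57),(306,70),(320,460),(65,445)]
A=[];B=[];M=[]
for t,s in zip(T,S):
    t=(np.array(t)+.5)/9-.5+[400,172];s=(np.array(s)+.5)/6-.5+[325,270]
    X,e=tri(t,s);p=plane("top",t,75);q=plane("side",s,75);print(X,e,p,q);A.append(p);B.append(q);M.append(X)
for P in(A,B,M):
    P=np.array(P);fl,bl,br,fr=P
    print("w",np.linalg.norm(fl-fr),np.linalg.norm(bl-br),"d",np.linalg.norm(fl-bl),np.linalg.norm(fr-br))
    yx=(fl-fr+bl-br);x=(bl-fl+br-fr);print("yaw",np.degrees(np.arctan2(yx[1],yx[0]))-90,np.degrees(np.arctan2(x[1],x[0])),"centre",P.mean(0))
E
```

```text
top red [(array([303.5, 200.5]), np.int32(85), array([299, 195,  10,  12], dtype=int32))]
top blue [(array([306.8, 149.9]), np.int32(74), array([295, 146,  25,   9], dtype=int32)), (array([338.7, 190.3]), np.int32(82), array([334, 185,  10,  12], dtype=int32))]
side red [(array([319., 184.]), np.int32(92), array([313, 179,  13,  11], dtype=int32))]
side blue [(array([130.6, 142. ]), np.int32(1205), array([113, 112,  38,  55], dtype=int32)), (array([368.6, 181.4]), np.int32(40), array([362, 174,  14,  15], dtype=int32)), (array([336.7, 207. ]), np.int32(97), array([331, 202,  13,  11], dtype=int32)), (array([  4.2, 235.7]), np.int32(39), array([  0, 230,   9,  12], dtype=int32))]
[ 536.4 -159.1   73.6] 0.3598488252092333 [ 535.9 -158.8   75. ] [ 536.3 -159.9   75. ]
[ 618.2 -185.5   76. ] 0.205647279586151 [ 618.3 -185.7   75. ] [ 618.6 -185.    75. ]
[ 573.7 -328.2   73.7] 0.021007973200501812 [ 573.4 -327.7   75. ] [ 573.4 -328.6   75. ]
[ 491.4 -302.5   71. ] 0.9843135135737653 [ 491.4 -301.2   75. ] [ 490.4 -304.1   75. ]
w 149.2268139364854 148.88572147830598 d 86.64578162065098 86.15907720709997
yaw -17.461534954479106 -18.027148881248777 centre [ 554.8 -243.3   75. ]
w 151.3526202807146 150.60635548156054 d 86.00999491847863 86.49431834561562
yaw -17.558264041077848 -16.684714312024706 centre [ 554.6 -244.4   75. ]
w 150.34292729177577 149.45360833194476 d 85.9709297061342 86.1520524998852
yaw -17.359885969286182 -17.59950521681788 centre [ 554.9 -243.8   73.6]
```

```bash
python3 - <<'E'
from h import *
from workcell import ctrl
from scipy.spatial.transform import Rotation as R
np.set_printoptions(precision=2,suppress=True)
r,e=tri((303.5,200.5),(319,184));b,e2=tri((338.7,190.3),(336.7,207))
print(r,e,b,e2,np.linalg.norm(r-b))
d=(r-b) if r[1]>b[1] else b-r
print("jig yaw",np.degrees(np.arctan2(d[1],d[0]))-90)
# lock block corners on upper face, crop c1: top crop off(270,170) s4; upper (table-side lower edge): 
o=ctrl.get_obs();M=R.from_rotvec(o["orientation"]).as_matrix();print(M)
# notch closed ends check: project parking points
for nm in("left","right"):
  pass
yw=np.radians(-17.5);xr=np.array([np.cos(yw),np.sin(yw),0]);yr=np.array([-np.sin(yw),np.cos(yw),0])
O=np.array([554.7,-243.9,75])-13*xr
for s in(1,-1):
  L=O+40*s*yr;print("notch",L)
  for n in C:
    c=C[n];V=c["view"]
    for off in(-30,8.75 if 0 else 6):
      p=V[:3,:3]@(L+off*xr)+V[:3,3];p*= [1,-1,-1]
      K=np.array([[c["fx"],0,c["cx"]],[0,c["fy"],c["cy"]],[0,0,1]])
      print(n,off,cv2.projectPoints(p.reshape(1,1,3),np.zeros(3),np.zeros(3),K,c["D"])[0].ravel())
E
```

```text
[559.98 138.6   94.51] 0.34802981196953703 [586.4   42.18  94.7 ] 0.6461990415639323 99.98233465822253
jig yaw 15.321961149794973
[[-0.    0.39  0.92]
 [-0.    0.92 -0.39]
 [-1.   -0.   -0.  ]]
notch [ 554.33 -201.84   75.  ]
top -30 [424.42 212.27]
top 6 [427.56 199.95]
side -30 [337.76 292.43]
side 6 [353.7  293.52]
notch [ 530.27 -278.14   75.  ]
top -30 [453.   220.55]
top 6 [456.   208.12]
side -30 [336.27 326.44]
side 6 [353.34 327.71]
```

Measured values hold up:
- The two pins are 100.0 mm apart, as given.
- The rack plate is 150 x 86 mm at z≈75, and the projected notch ends fall on the closed ends in the picture.
- Red pin: its origin is about (573,142,75), and the jig is yawed 15.3°.
- Grasp: I'll hold 30 mm up the axis, at (556.6,137.7,99.6), with the jaws opening along the jig's y.

Request:
move_arm(rows=[[0,0,20,0.1,-1],[312.4,-437,0,0.67,-1],[312.4,-437,0,0.67,-1],[312.4,-437,0,0.67,-1],[312.4,-437,0,0.67,-1],[312.4,-437,0,0.67,-1],[312.4,-437,0,0.67,-1],[312.4,-437,0,0.67,-1],[312.4,-437,0,0.67,-1],[312.4,-437,0,0.67,-1],[312.4,-437,0,0.67,-1],[312.4,-437,0,0.67,-1]])

```text
t: 1.6
ee_pos: [555.9, 138.0, 186.3]
orientation: [-0.211, 1.562, 0.209]
ft_force: [0.1, 0.4, -0.0]
width: 87.9
```

```bash
python3 - <<'E'
from h import *
from workcell import ctrl,get_image
from scipy.spatial.transform import Rotation as R
o=ctrl.get_obs();M=R.from_rotvec(o["orientation"]).as_matrix();print(o["ee_pos"],np.degrees(np.arctan2(M[1,1],M[0,1])),o["qpos"].round(2))
a=get_image("top");b=get_image("side")
f=lambda im,x,y,w,h,s:cv2.resize(im[y:y+h,x:x+w],None,fx=s,fy=s,interpolation=cv2.INTER_CUBIC)
cv2.imwrite("pics/d.png",np.hstack([f(a,250,130,120,120,3),f(b,270,110,120,120,3)]))
E
```

```text
[555.87985881 137.97498179 186.27397774] 105.33823361581162 [ 0.22  0.35  1.75 -0.    1.05 -1.61]
```

View pics/d.png

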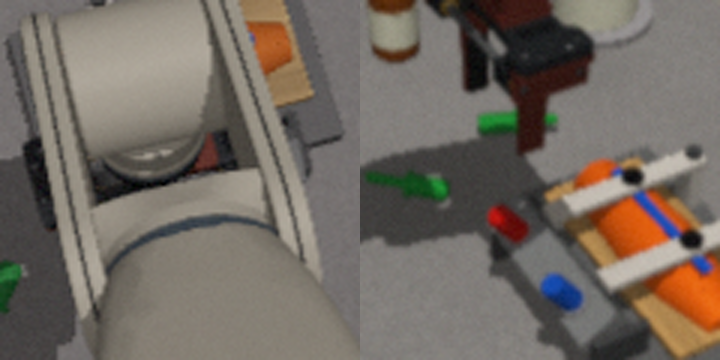

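The yaw is right at 105.3°. The side view shows the fingers straddling above the red pin, which sits at crop (508,222). Now I'll go down and close.

Request:
move_arm(rows=[[0.7,-0.3,-55,0,-1],[0.7,-0.3,-95,0,-1],[0.7,-0.3,-105.4,0,-1],[0.7,-0.3,-105.4,0,-1],[0.7,-0.3,-105.4,0,0.2],[0.7,-0.3,-105.4,0,1],[0.7,-0.3,-105.4,0,1],[0.7,-0.3,-105.4,0,1],[0.7,-0.3,-105.4,0,1],[0.7,-0.3,-105.4,0,1]])

```text
t: 2.95
ee_pos: [556.5, 138.4, 81.2]
orientation: [-0.212, 1.561, 0.211]
ft_force: [-1.0, -0.5, 0.2]
width: 31.2
```

```bash
python3 - <<'E'
from h import *
from workcell import ctrl,get_image
o=ctrl.get_obs();print({k:np.round(o[k],2) for k in("ee_pos","ft_force","moment","width","t")})
b=get_image("side")
cv2.imwrite("pics/e.png",cv2.resize(b[110:230,270:390],None,fx=4,fy=4,interpolation=cv2.INTER_CUBIC))
E
```

```text
{'ee_pos': array([556.45, 138.41,  81.15]), 'ft_force': array([-0.99, -0.49,  0.15]), 'moment': array([ 0.06, -0.05, -0.03]), 'width': np.float64(31.25), 't': np.float64(2.95)}
```

View pics/e.png

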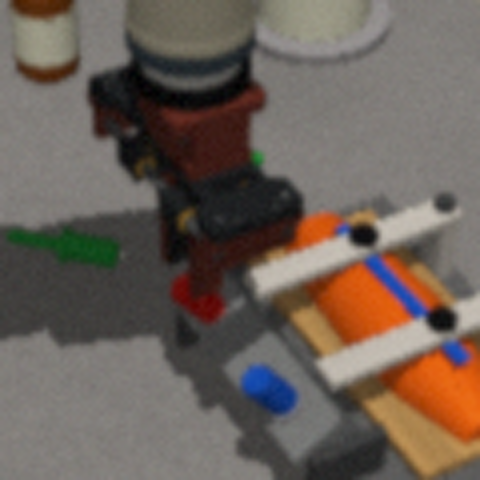

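Request:
move_arm(rows=[[0,0,0,0,1],[0,0,0,0,1],[0,0,0,0,1],[0,0,0,0,1]])

```text
t: 3.5
ee_pos: [556.6, 138.4, 81.3]
orientation: [-0.212, 1.561, 0.211]
ft_force: [-0.3, 0.0, 2.7]
width: 0.4
```

```bash
python3 - <<'E'
from h import *
from workcell import ctrl,get_image
o=ctrl.get_obs();print({k:np.round(o[k],2) for k in("ee_pos","ft_force","moment","width","t")})
a=get_image("top");b=get_image("side");print(cen(a,"red"),cen(b,"red"))
cv2.imwrite("pics/f.png",cv2.resize(b[110:230,270:390],None,fx=4,fy=4,interpolation=cv2.INTER_CUBIC))
E
```

```text
{'ee_pos': array([556.57, 138.43,  81.31]), 'ft_force': array([-0.29,  0.02,  2.74]), 'moment': array([-0.12,  0.1 , -0.03]), 'width': np.float64(0.37), 't': np.float64(3.5)}
[] [(array([324.33, 142.56]), np.int32(122), array([316, 132,  19,  22], dtype=int32)), (array([318.29, 183.98]), np.int32(97), array([312, 179,  13,  11], dtype=int32))]
```

View pics/f.png

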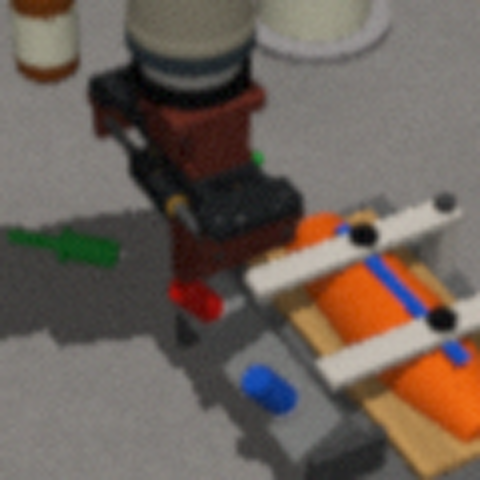

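```bash
cat >> h.py <<'E'
def proj(n,P):
    c=C[n];V=c["view"];p=(V[:3,:3]@np.array(P,float)+V[:3,3])*[1,-1,-1]
    K=np.array([[c["fx"],0,c["cx"]],[0,c["fy"],c["cy"]],[0,0,1]])
    return cv2.projectPoints(p.reshape(1,1,3),np.zeros(3),np.zeros(3),K,c["D"])[0].ravel()
E
python3 - <<'E'
from h import *
for P in [(556.6,138.4,81.3),(556.6,138.4,100),(573.2,142.2,75)]+[tuple(np.array([573.2,142.2,75])+s*np.array([-.553,-.151,.819])) for s in(5,25,46)]:
    q=proj("side",P);print(P,q,(q-[270,110])*4)
E
```

```text
(556.6, 138.4, 81.3) [317.80587364 187.55301618] [191.22349455 310.21206472]
(556.6, 138.4, 100) [317.79529714 182.87047036] [191.18118854 291.48188145]
(573.2, 142.2, 75) [323.11235894 187.26091639] [212.44943575 309.04366556]
(np.float64(570.4350000000001), np.float64(141.445), np.float64(79.095)) [322.25213548 186.58870417] [209.00854192 306.35481668]
(np.float64(559.375), np.float64(138.42499999999998), np.float64(95.475)) [318.74924884 183.8513803 ] [194.99699535 295.40552121]
(np.float64(547.7620000000001), np.float64(135.254), np.float64(112.674)) [314.96082609 180.89086809] [179.84330435 283.56347237]
```

Request:
move_arm(rows=[[0,0,60,0,1],[0,0,105,0,1],[0,0,105,0,1]])

```text
t: 3.98
ee_pos: [559.0, 139.1, 189.9]
orientation: [-0.212, 1.554, 0.211]
ft_force: [0.3, 0.8, -0.4]
width: 0.5
```

```bash
python3 - <<'E'
from h import *
from workcell import ctrl,get_image
a=get_image("top");b=get_image("side");print(cen(a,"red"),cen(b,"red"))
f=lambda im,x,y,w,h,s:cv2.resize(im[y:y+h,x:x+w],None,fx=s,fy=s,interpolation=cv2.INTER_CUBIC)
cv2.imwrite("pics/g.png",np.hstack([f(a,270,150,80,80,5),f(b,290,130,80,80,5)]))
E
```

```text
[] [(array([323.08, 105.46]), np.int32(184), array([309,  94,  28,  24], dtype=int32)), (array([318.69, 183.87]), np.int32(99), array([313, 178,  13,  13], dtype=int32))]
```

View pics/g.png

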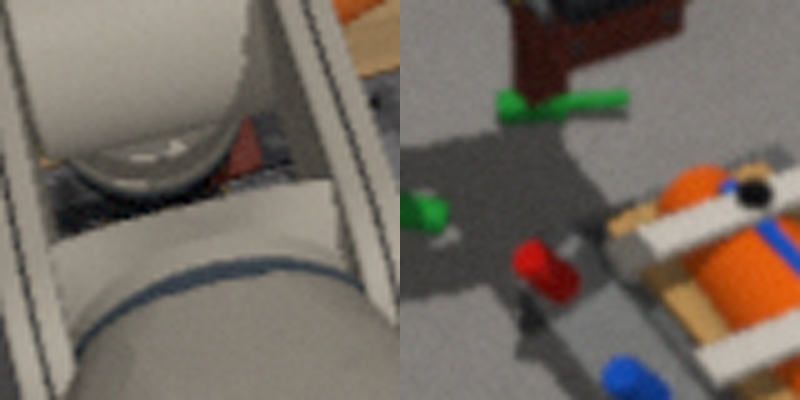

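```bash
python3 - <<'E'
from h import *
from workcell import ctrl,get_image
print("start",proj("side",(244.2,574.7,186.7)),proj("side",(244.2-17,574.7-41,186.7)),proj("side",(244.2+17,574.7+41,186.7)))
print("open hover",proj("side",(555.9+.264*48,138-.9645*48,186.3)))
print("now",proj("side",(559,139.1,189.9)),proj("side",(559,139.1,225)))
o=ctrl.get_obs();print(o["ee_pos"],o["t"],o["width"])
b=get_image("side");a=cv2.imread("pics/side0.png")
f=lambda im,x,y,w,h,s:cv2.resize(im[y:y+h,x:x+w],None,fx=s,fy=s,interpolation=cv2.INTER_CUBIC)
cv2.imwrite("pics/i.png",np.hstack([f(a,140,20,100,100,4),f(b,270,90,100,100,4)]))
E
```

```text
start [195.62914934  89.3308336 ] [190.34559734  96.50038832] [200.66036457  82.49860757]
open hover [326.35950577 170.49317965]
now [318.56036115 158.31508377] [318.55809601 147.98086753]
[556.24293949 138.4584865  186.0234857 ] 4.075 1.044720563945402
```

View pics/i.png

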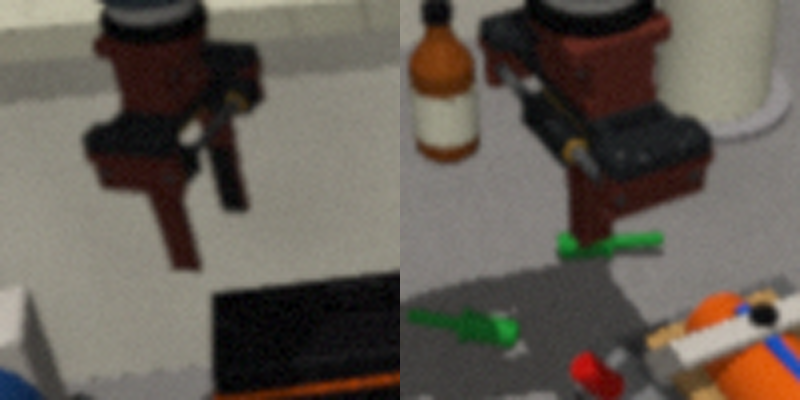

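```bash
python3 - <<'E'
from h import *
for z in(187,217):print(z,[proj("top",(244.2+s*17,574.7+s*41,z)).round(1) for s in(-1,0,1)])
a=cv2.imread("pics/top0.png")
cv2.imwrite("pics/j.png",cv2.convertScaleAbs(cv2.resize(a[270:390,40:180],None,fx=5,fy=5,interpolation=cv2.INTER_CUBIC),alpha=2.5))
E
```

```text
187 [array([134.4, 335.2]), array([117.1, 328. ]), array([ 99.9, 320.9])]
217 [array([128.9, 336.7]), array([111.1, 329.4]), array([ 93.4, 322. ])]
```

View pics/j.png

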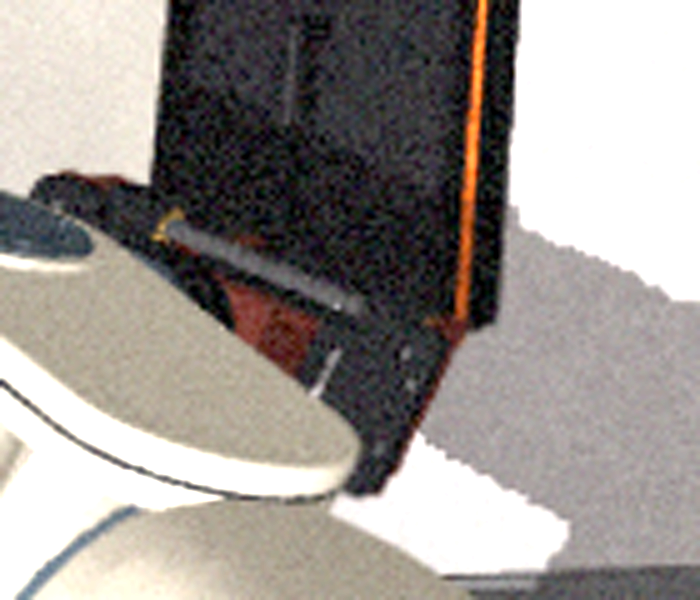

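```bash
python3 - <<'E'
from h import *
print(tri((131,335.6),(186.5,87.5)))
for z in(81,109):print([proj("side",(556.5+.264*d,138.4-.9645*d,z)).round(1) for d in(-16,0,16,24)])
e=cv2.imread("pics/e.png");f=cv2.imread("pics/f.png")
cv2.imwrite("pics/k.png",cv2.convertScaleAbs(np.hstack([cv2.resize(i[200:360,120:300],None,fx=2.2,fy=2.2,interpolation=cv2.INTER_CUBIC) for i in(e,f)]),alpha=1.8))
E
```

```text
(array([227.20657956, 526.33214592, 223.56578983]), np.float64(5.877036429725995))
[array([315.1, 184.2]), array([317.8, 187.6]), array([320.5, 191.1]), array([321.8, 192.9])]
[array([315.1, 177.1]), array([317.8, 180.6]), array([320.5, 184.1]), array([321.9, 185.9])]
```

View pics/k.png

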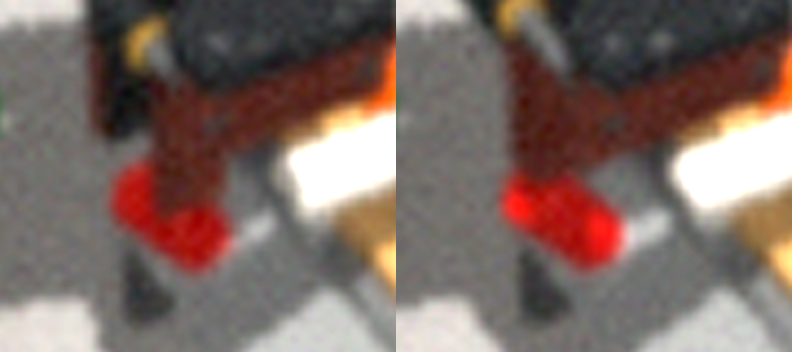

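The fingers shut on air. The shut fingertips appear 8 px above their projected TCP in the side view, at (318,151) against a predicted (318,159). Allowing for finger thickness, they really sit about 30–40 mm above the reported TCP, so the first grasp passed over the pin. The red pin hasn't moved (side view (318.7,183.9)). I'll reopen and go about 33 mm lower, then check again.

Request:
move_arm(rows=[[0.4,-0.7,0,0,-1],[0.4,-0.7,0,0,-1],[0.4,-0.7,0,0,-1],[0.4,-0.7,0,0,-1],[0.4,-0.7,0,0,-1],[0.4,-0.7,0,0,-1],[0.4,-0.7,-55,0,-1],[0.4,-0.7,-100,0,-1],[0.4,-0.7,-126,0,-1],[0.4,-0.7,-126,0,-1]])

```text
t: 5.38
ee_pos: [554.4, 137.2, 57.3]
orientation: [-0.213, 1.567, 0.21]
ft_force: [0.7, 0.4, 0.5]
width: 87.6
```

```bash
python3 - <<'E'
from h import *
from workcell import ctrl,get_image
o=ctrl.get_obs();print({k:np.round(o[k],2) for k in("ee_pos","ft_force","moment","width","t")})
b=get_image("side")
cv2.imwrite("pics/l.png",cv2.convertScaleAbs(cv2.resize(b[130:220,270:370],None,fx=7,fy=6.5,interpolation=cv2.INTER_CUBIC),alpha=1.6))
E
```

```text
{'ee_pos': array([554.4 , 137.23,  57.3 ]), 'ft_force': array([0.7 , 0.39, 0.46]), 'moment': array([ 0.06, -0.03,  0.01]), 'width': np.float64(87.58), 't': np.float64(5.38)}
```

View pics/l.png

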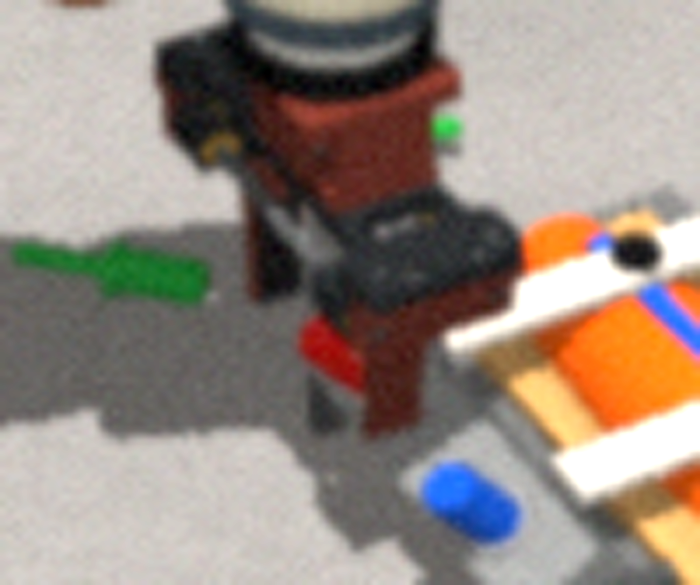

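```bash
python3 - <<'E'
from h import *
for d in(44,50,57.5):
  for z in(57,85,95,105):print(d,z,proj("side",(554.4+.264*d,137.2-.9645*d,z)).round(1))
E
```

```text
44 57 [324.6 203.7]
44 85 [324.7 196.9]
44 95 [324.7 194.4]
44 105 [324.8 191.8]
50 57 [325.6 205.1]
50 85 [325.7 198.2]
50 95 [325.8 195.8]
50 105 [325.8 193.2]
57.5 57 [326.9 206.8]
57.5 85 [327.1 200. ]
57.5 95 [327.1 197.5]
57.5 105 [327.2 195. ]
```

Request:
move_arm(rows=[[1.5,0.3,-5,0,-1],[1.5,0.3,-9,0,-1],[1.5,0.3,-9,0,-1],[1.5,0.3,-9,0,1],[1.5,0.3,-9,0,1],[1.5,0.3,-9,0,1],[1.5,0.3,-9,0,1],[1.5,0.3,-9,0,1],[1.5,0.3,-9,0,1],[1.5,0.3,-9,0,1],[1.5,0.3,-9,0,1]])

```text
t: 6.8
ee_pos: [557.4, 137.7, 49.9]
orientation: [-0.213, 1.564, 0.21]
ft_force: [0.2, -2.3, 0.5]
width: 23.2
```

```bash
python3 - <<'E'
from h import *
from workcell import ctrl,get_image
o=ctrl.get_obs();print({k:np.round(o[k],2) for k in("ee_pos","ft_force","moment","width","t")})
b=get_image("side")
cv2.imwrite("pics/m.png",cv2.convertScaleAbs(cv2.resize(b[130:220,270:370],None,fx=7,fy=6.5,interpolation=cv2.INTER_CUBIC),alpha=1.6))
E
```

```text
{'ee_pos': array([557.4 , 137.72,  49.9 ]), 'ft_force': array([ 0.18, -2.31,  0.52]), 'moment': array([-0.23, -0.05, -0.01]), 'width': np.float64(23.25), 't': np.float64(6.8)}
```

View pics/m.png

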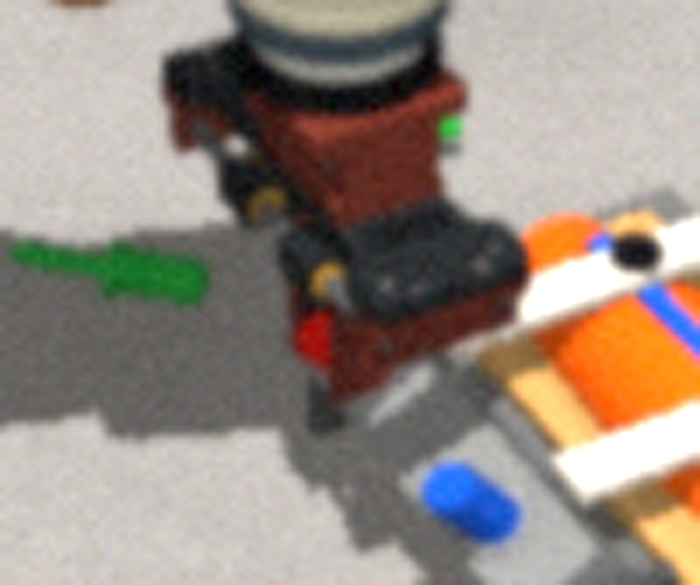

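Width is 23 mm, so the 24 mm grip is held. Now I'll draw 56 mm along the bore axis, u = (-0.553,-0.151,0.819).

Request:
move_arm(rows=[[0,0,0,0,1],[-3.3,-0.9,4.9,0,1],[-8.8,-2.4,13.1,0,1],[-14.4,-3.9,21.3,0,1],[-19.9,-5.4,29.5,0,1],[-25.4,-6.9,37.7,0,1],[-31,-8.5,45.9,0,1],[-33,-9,49.1,0,1],[-33,-9,49.1,0,1],[-33,-9,49.1,0,1]])

```text
t: 8.1
ee_pos: [524.4, 128.7, 98.8]
orientation: [-0.213, 1.564, 0.21]
ft_force: [1.1, -0.4, -1.5]
width: 23.3
```

```bash
cat > snap.py <<'E'
import sys
from h import *
from workcell import ctrl,get_image
o=ctrl.get_obs();print({k:np.round(o[k],2) for k in("ee_pos","orientation","ft_force","moment","width","t")})
n=sys.argv[2] if len(sys.argv)>2 else "side"
x,y,w,h=map(int,sys.argv[3:7])
b=get_image(n);s=min(800/w,600/h)
cv2.imwrite("pics/full_"+sys.argv[1],b)
cv2.imwrite("pics/"+sys.argv[1],cv2.convertScaleAbs(cv2.resize(b[y:y+h,x:x+w],None,fx=s,fy=s,interpolation=cv2.INTER_CUBIC),alpha=1.6))
E
python3 snap.py n.png side 270 120 100 75
```

```text
{'ee_pos': array([524.4 , 128.74,  98.82]), 'orientation': array([-0.21,  1.56,  0.21]), 'ft_force': array([ 1.12, -0.39, -1.45]), 'moment': array([ 0.07, -0.01,  0.05]), 'width': np.float64(23.28), 't': np.float64(8.1)}
```

View pics/n.png

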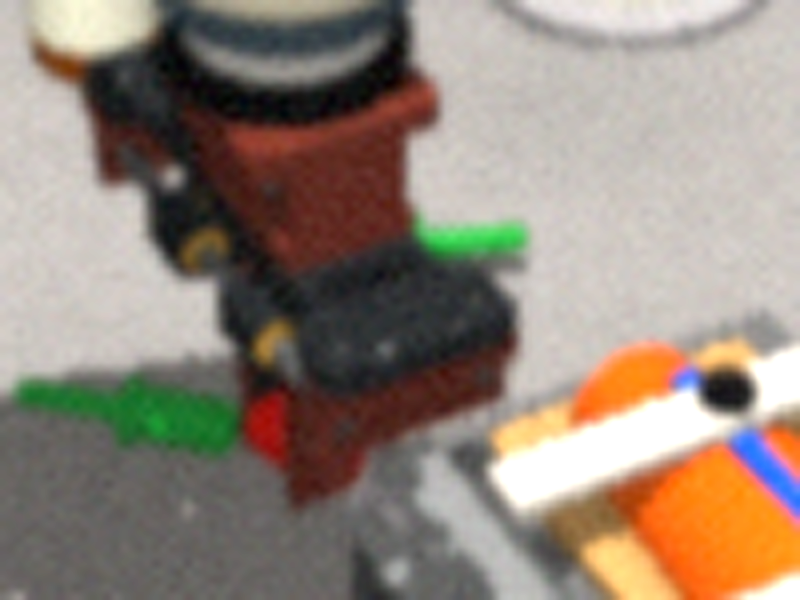

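Request:
move_arm(rows=[[-11,-3,16.5,0,1],[-11,-3,60,0,1],[-11,-3,90,0,1],[-11,-3,90,0,1]])

```text
t: 8.65
ee_pos: [515.0, 126.1, 190.6]
orientation: [-0.212, 1.559, 0.211]
ft_force: [-0.9, -0.1, -1.1]
width: 23.2
```

```bash
python3 snap.py o.png side 270 90 120 90; python3 -c "
from h import *
o=np.array([573.2-44,142.2-12,75+139]);u=np.array([-.553,-.151,.819])
for s in(46,5,0,-45):
  q=proj('side',o+s*u);print(s,q,(q-[270,90])*6.667)"
```

```text
{'ee_pos': array([515.05, 126.13, 190.56]), 'orientation': array([-0.21,  1.56,  0.21]), 'ft_force': array([-0.92, -0.06, -1.08]), 'moment': array([0.05, 0.07, 0.03]), 'width': np.float64(23.24), 't': np.float64(8.65)}
46 [298.40628711 146.75502845] [189.38471613 378.38577468]
5 [307.0950726  154.23814736] [247.312849   428.27572842]
0 [308.11598984 155.11733505] [254.11930429 434.13727276]
-45 [316.95250961 162.72653995] [313.03238158 484.86784184]
```

View pics/o.png

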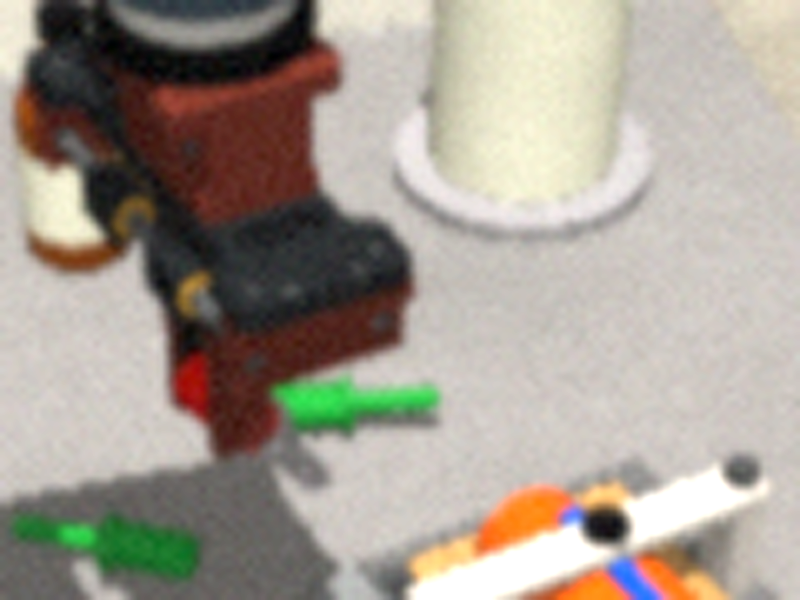

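The pin is out and held at its bore tilt. Its grey shank tip shows at crop (315,475), against a predicted (313,485). Next I'll swing to a spot in front of the left notch, turned so the tip points into the rack.

Request:
move_arm(rows=[[-47.5,-300.5,0,-0.5725,1],[-47.5,-300.5,0,-0.5725,1],[-47.5,-300.5,0,-0.5725,1],[-47.5,-300.5,0,-0.5725,1],[-47.5,-300.5,0,-0.5725,1],[-47.5,-300.5,0,-0.5725,1],[-47.5,-300.5,-40,-0.5725,1],[-47.5,-300.5,-85,-0.5725,1],[-47.5,-300.5,-85,-0.5725,1],[-47.5,-300.5,-85,-0.5725,1]])

```text
t: 9.95
ee_pos: [466.7, -174.2, 104.3]
orientation: [0.237, 1.56, -0.238]
ft_force: [0.7, -0.7, -0.7]
width: 23.3
```

```bash
python3 snap.py p.png side 270 220 120 90; python3 - <<'E'
from h import *
from workcell import ctrl
from scipy.spatial.transform import Rotation as R
o=ctrl.get_obs();M=R.from_rotvec(o["orientation"]).as_matrix();print("yaw",np.degrees(np.arctan2(M[1,1],M[0,1]))-90)
yw=np.radians(-17.5);xr=np.array([np.cos(yw),np.sin(yw),0]);yr=np.array([-np.sin(yw),np.cos(yw),0]);z=np.array([0,0,1])
L=np.array([554.3,-201.8,75]);d=o["ee_pos"]-L;print("rack rel TCP",d@xr,d@yr,d[2])
po=o["ee_pos"]+16.4*xr+25.1*z;u=-.574*xr+.819*z
for s in(46,0,-45):print(s,po+s*u,(proj("side",po+s*u)-[270,220])*6.667)
E
```

```text
{'ee_pos': array([ 466.68, -174.16,  104.29]), 'orientation': array([ 0.24,  1.56, -0.24]), 'ft_force': array([ 0.73, -0.7 , -0.71]), 'moment': array([ 0.03, -0.  ,  0.04]), 'width': np.float64(23.35), 't': np.float64(9.95)}
yaw -17.321055731061392
rack rel TCP -91.19951570262417 -0.1543564893192837 29.97676625270661
46 [ 457.73407571 -171.5147283   167.75076625] [236.09031409 317.35709359]
0 [ 482.91601808 -179.45456423  130.07676625] [319.81922555 387.18301288]
-45 [ 507.55052691 -187.22179503   93.22176625] [396.88699025 451.48829782]
```

View pics/p.png

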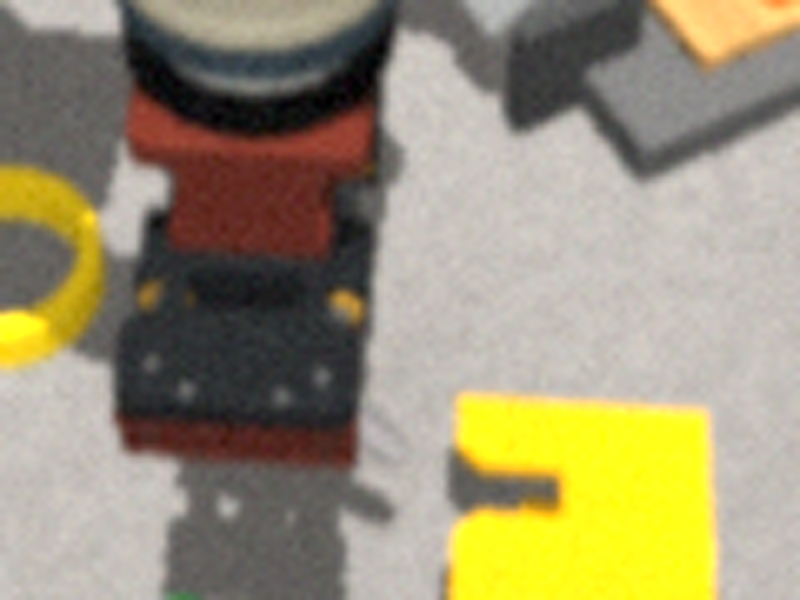

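The shank tip shows at crop (397,455), against a predicted (397,451), so the model holds. I'll lower to collar height and enter the notch mouth.

Request:
move_arm(rows=[[0,0,-25,0,1],[0,0,-41.4,0,1],[0,0,-41.4,0,1],[15,-4.7,-41.4,0,1],[30,-9.5,-41.4,0,1],[43,-13.6,-41.4,0,1],[43,-13.6,-41.4,0,1],[43,-13.6,-41.4,0,1]])

```text
t: 11.0
ee_pos: [509.8, -187.9, 63.4]
orientation: [0.237, 1.56, -0.238]
ft_force: [-0.4, 0.2, -1.5]
width: 23.3
```

```bash
cat > rel.py <<'E'
from h import *
from workcell import ctrl
o=ctrl.get_obs()
yw=np.radians(-17.5);xr=np.array([np.cos(yw),np.sin(yw),0]);yr=np.array([-np.sin(yw),np.cos(yw),0])
d=o["ee_pos"]-np.array([554.3,-201.8,75]);f=o["ft_force"];print("TCP rack x,y",d@xr,d@yr,"z",o["ee_pos"][2],"F",f@xr,f@yr,f[2])
E
python3 rel.py; python3 snap.py q.png side 290 240 100 75
```

```text
TCP rack x,y -46.62810749180498 -0.14125338691396294 z 63.352957865865825 F -0.41558970591720057 0.03270077141039729 -1.5257051128153107
{'ee_pos': array([ 509.79, -187.91,   63.35]), 'orientation': array([ 0.24,  1.56, -0.24]), 'ft_force': array([-0.39,  0.16, -1.53]), 'moment': array([ 0.01,  0.06, -0.01]), 'width': np.float64(23.3), 't': np.float64(11.0)}
```

View pics/q.png

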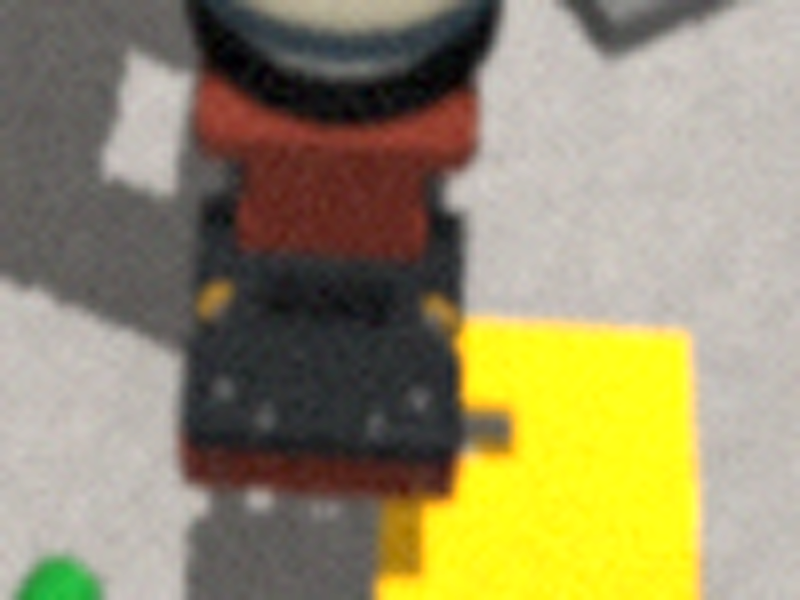

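No force so far, and the notch's closed end is visible at crop (512,430). Now I'll advance to contact.

Request:
move_arm(rows=[[4.8,-1.5,-1,0,1],[9.5,-3,-2,0,1],[13.3,-4.2,-3,0,1],[16.2,-5.1,-3,0,1],[16.2,-5.1,-3,0,1]])

```text
t: 11.68
ee_pos: [526.1, -193.1, 60.3]
orientation: [0.237, 1.56, -0.238]
ft_force: [-0.9, 0.2, -0.6]
width: 23.2
```

```bash
python3 rel.py
```

```text
TCP rack x,y -29.563840671445114 -0.14825891484730214 z 60.33551660232297 F -0.9274903578699434 -0.10368586606706157 -0.6409489019568158
```

Request:
move_arm(rows=[[2.9,-0.9,0,0,1],[5.7,-1.8,0,0,1],[5.7,-1.8,0,0,1]])

```text
t: 12.05
ee_pos: [529.7, -194.1, 59.3]
orientation: [0.237, 1.564, -0.237]
ft_force: [-4.4, 1.7, -3.8]
width: 23.2
```

```bash
python3 rel.py
```

```text
TCP rack x,y -25.751307368817763 -0.07185031263281072 z 59.34180252999346 F -4.725123022617136 0.2821666398058065 -3.803357780797382
```

Contact is where it was expected (Fx -4.7 N). I'll keep pushing level so the pin swings upright about the closed end.

Request:
move_arm(rows=[[3,-0.9,0.5,0,1],[6,-1.9,0.5,0,1],[8,-2.5,0.5,0,1],[8,-2.5,0.5,0,1]])

```text
t: 12.55
ee_pos: [535.2, -195.7, 58.8]
orientation: [0.239, 1.569, -0.237]
ft_force: [-7.3, 2.8, -3.6]
width: 23.0
```

```bash
python3 rel.py; python3 snap.py r.png side 290 240 100 75
```

```text
TCP rack x,y -20.04971915646076 0.04530805003999028 z 58.8060163737475 F -7.822383700752417 0.49146468571429747 -3.568812899911017
{'ee_pos': array([ 535.19, -195.73,   58.81]), 'orientation': array([ 0.24,  1.57, -0.24]), 'ft_force': array([-7.31,  2.82, -3.57]), 'moment': array([ 0.43,  1.39, -0.06]), 'width': np.float64(23.03), 't': np.float64(12.55)}
```

View pics/r.png

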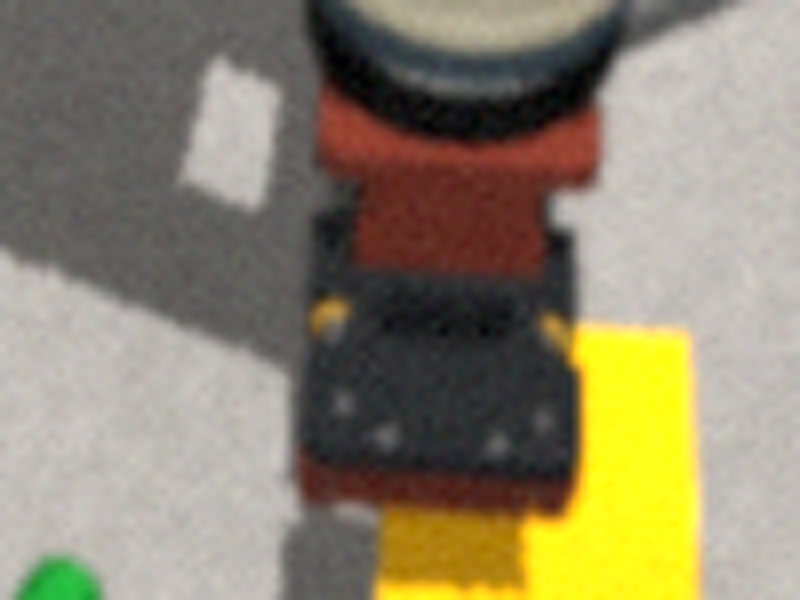

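Request:
move_arm(rows=[[3.5,-1.1,0.5,0,1],[7,-2.2,0.5,0,1],[10,-3.2,0.5,0,1],[12.5,-3.9,0.3,0,1],[12.5,-3.9,0.3,0,1]])

```text
t: 13.22
ee_pos: [545.2, -198.7, 58.1]
orientation: [0.239, 1.575, -0.236]
ft_force: [-6.7, 1.6, -2.4]
width: 23.1
```

```bash
python3 rel.py
```

```text
TCP rack x,y -9.610991762370698 0.1822548446521548 z 58.13417403363038 F -6.858263441595062 -0.4588042783553332 -2.409340270873161
```

Request:
move_arm(rows=[[3,-0.9,0,0,1],[6,-1.9,-0.5,0,1],[9,-2.8,-1.2,0,1],[11,-3.5,-2,0,1],[11,-3.5,-2,0,1]])

```text
t: 13.85
ee_pos: [554.8, -201.6, 56.3]
orientation: [0.24, 1.578, -0.235]
ft_force: [-7.0, 1.9, 4.6]
width: 23.5
```

```bash
python3 rel.py;  python3 snap.py s.png top 395 160 80 60
```

```text
TCP rack x,y 0.41145779145790357 0.3677879019666811 z 56.26982065735281 F -7.283907599802864 -0.3166720505755778 4.584780416194402
{'ee_pos': array([ 554.8 , -201.57,   56.27]), 'orientation': array([ 0.24,  1.58, -0.24]), 'ft_force': array([-7.04,  1.89,  4.58]), 'moment': array([ 0.62,  1.43, -0.03]), 'width': np.float64(23.53), 't': np.float64(13.85)}
```

View pics/s.png

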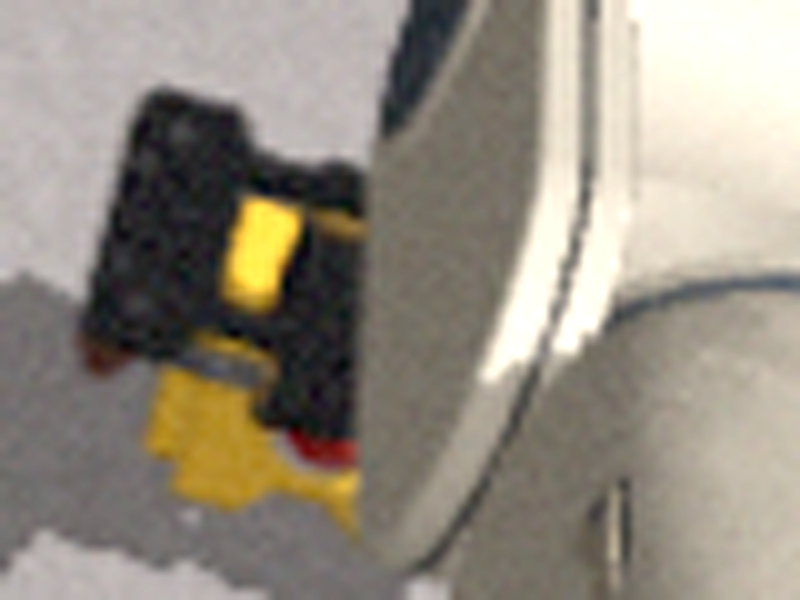

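Request:
move_arm(rows=[[0.5,0,-1.5,0,1],[1.5,-0.4,-3,0,1],[1.5,-0.4,-3,0,1]])

```text
t: 14.28
ee_pos: [557.2, -202.3, 55.2]
orientation: [0.24, 1.576, -0.236]
ft_force: [-4.9, 2.9, 13.9]
width: 23.2
```

```bash
python3 rel.py
```

```text
TCP rack x,y 2.9301199063061416 0.4146817585479727 z 55.236357159876384 F -5.528914486240804 1.3267630296957929 13.899344047844945
```

The collar bears on the plate (Fz 14 N), and TCP z is 55.2, against a predicted 55–56. I'll ease the load and open.

Request:
move_arm(rows=[[0,0,0.5,0,1],[0,0,0.5,0,0.3],[0,0,0.5,0,-1],[0,0,0.5,0,-1],[0,0,0.5,0,-1],[0,0,0.5,0,-1],[0,0,0.5,0,-1],[0,0,0.5,0,-1],[0,0,0.5,0,-1],[0,0,0.5,0,-1]])

```text
t: 15.52
ee_pos: [557.2, -202.3, 55.8]
orientation: [0.24, 1.576, -0.236]
ft_force: [-0.0, 0.0, 1.0]
width: 87.7
```

```bash
python3 rel.py;  python3 snap.py t.png side 300 240 100 75
```

```text
TCP rack x,y 2.934941372746244 0.4362248363318973 z 55.75574576900892 F -0.032654211136922705 0.030182182779769515 0.9860498723919434
{'ee_pos': array([ 557.23, -202.27,   55.76]), 'orientation': array([ 0.24,  1.58, -0.24]), 'ft_force': array([-0.02,  0.04,  0.99]), 'moment': array([ 0.03, -0.05, -0.02]), 'width': np.float64(87.67), 't': np.float64(15.52)}
```

View pics/t.png

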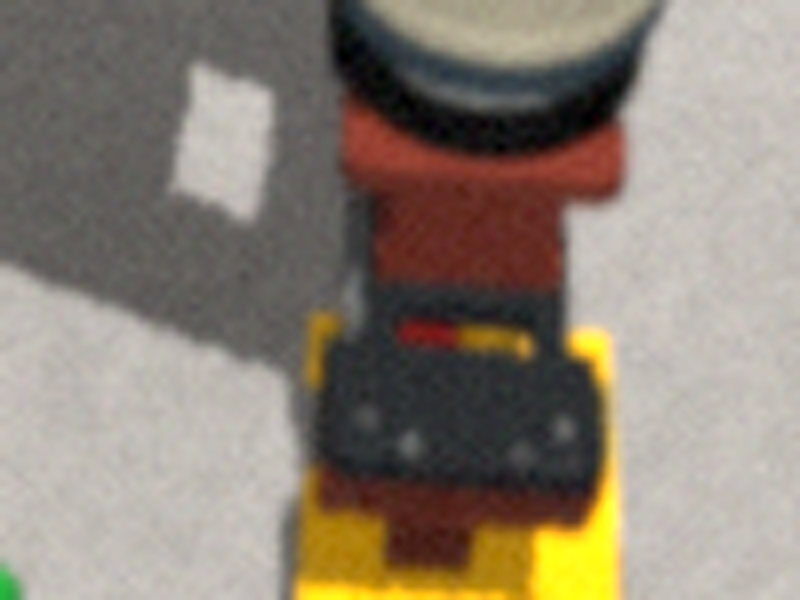

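Open, with no contact force. I'll lift straight up, then pull back so both cameras can see.

Request:
move_arm(rows=[[0,0,20,0,-1],[0,0,80,0,-1],[0,0,140,0,-1],[-40,60,160,0,-1],[-100,120,160,0,-1],[-130,180,160,0,-1],[-130,240,160,0,-1],[-130,300,160,0,-1],[-130,300,160,0,-1],[-130,300,160,0,-1]])

```text
t: 16.82
ee_pos: [427.3, 99.2, 217.0]
orientation: [0.237, 1.574, -0.232]
ft_force: [0.9, -0.2, 0.9]
width: 88.0
```

```bash
python3 - <<'E'
from h import *
from workcell import ctrl,get_image
a=get_image("top");b=get_image("side");cv2.imwrite("pics/top9.png",a);cv2.imwrite("pics/side9.png",b)
A=cen(a,"red");B=cen(b,"red");print(A,B,cen(a,"blue"),cen(b,"blue"))
f=lambda im,x,y,w,h,s:cv2.resize(im[y:y+h,x:x+w],None,fx=s,fy=s,interpolation=cv2.INTER_CUBIC)
cv2.imwrite("pics/u.png",np.hstack([f(a,400,165,80,80,5),f(b,320,260,80,80,5)]))
for n in C:
  for z in(75,80,98,121):print(n,z,proj(n,(554.3,-201.8,z)).round(1))
print(ctrl.get_obs()["t"])
E
```

```text
[(array([428.7 , 200.35]), np.int32(74), array([424, 196,  11,  10], dtype=int32))] [(array([261.39, 113.82]), np.int32(234), array([247, 104,  29,  21], dtype=int32)), (array([351.41, 287.2 ]), np.int32(133), array([347, 279,  10,  17], dtype=int32))] [(array([306.84, 149.91]), np.int32(74), array([295, 146,  25,   9], dtype=int32)), (array([337.72, 188.26]), np.int32(47), array([334, 185,   8,   7], dtype=int32)), (array([173.91, 397.88]), np.int32(96), array([153, 396,  39,   4], dtype=int32))] [(array([132.4 , 140.38]), np.int32(1588), array([113, 112,  38,  56], dtype=int32)), (array([368.33, 181.17]), np.int32(42), array([362, 174,  14,  15], dtype=int32)), (array([336.76, 207.1 ]), np.int32(98), array([331, 202,  13,  11], dtype=int32)), (array([  2.5 , 233.89]), np.int32(36), array([  0, 228,   9,  15], dtype=int32))]
top 75 [427. 202.]
top 80 [427.5 201.7]
top 98 [429.2 200.4]
top 121 [431.4 198.7]
side 75 [351.  293.3]
side 80 [351.2 292.2]
side 98 [351.7 288. ]
side 121 [352.3 282.5]
16.925
```

View pics/u.png

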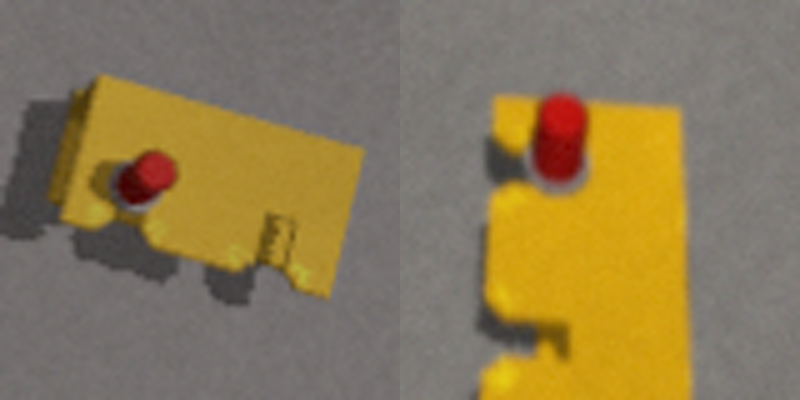

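View pics/side9.png

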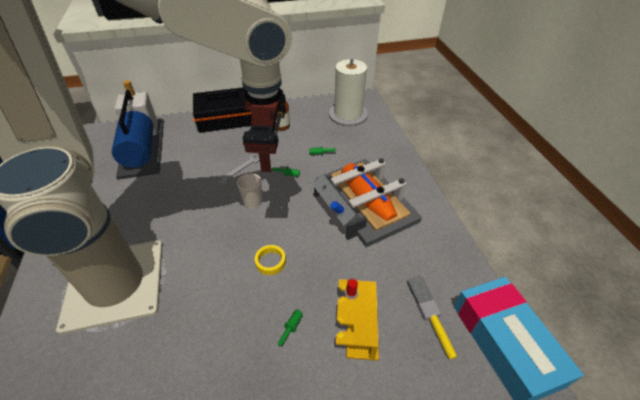

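The pin stands upright in the left notch with its collar flat. Grip centre is at top (428.7,200.4) against a predicted (429.2,200.4), and side (351.4,287.2) against (351.7,288.0). In the side view the blue pin is at (336.8,207.1), unchanged from (336.7,207.0). I'm handing in.

```bash
python3 - <<'E'
from h import *
from workcell import ctrl
print(tri((428.7,200.35),(351.41,287.2)))
print(ctrl.close_job())
E
```

```text
(array([ 554.20122788, -200.2372089 ,   99.02986679]), np.float64(0.10563488621627021))
the job is handed in; nothing more can be done
None
```

The red pin is parked in the rack's left notch, upright with its collar on the plate, and released. I handed the job in at about 17 s of the 50 s allowed.

**What I did:** I drew the red pin straight out along its leaning bore and carried it to the left notch. Pushing the tilted shank against the closed end swung it upright. I then pressed the collar down with about 14 N, let go and backed the arm away.

**Last checks:**
- **Position:** the two cameras put the grip's centre at (554.2, -200.2, 99.0) mm. The measured parking axis is (554.3, -201.8), so it is about 1.6 mm off, against the 8 mm allowed.
- **Upright and seated:** the final crops show the pin upright with its collar flat on the plate.
- **Blue pin:** its position in the side view is unchanged to 0.1 px. The arm partly hid it in the top view, so that reading doesn't count.
- **Other things on the bench:** nothing looks moved in the last side picture, but I did not measure each one.

**What went wrong:** the first grasp closed on air above the pin. The fingertips looked about 30–40 mm higher than the reported tool position, and I did not find out why. I went 33 mm lower on the second try and it held. The missed grasp did not visibly move the pin.

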